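Hold a sample carrier on the stop of a sprung-pin test stand

ROBOT

A 6-joint arm with a two-finger parallel gripper is mounted at the origin on the work surface. World frame = base frame: x ahead of the robot, y to its left, z up, the work surface at z = 0. Lengths are in mm, angles in rad, forces in N, time in s.
With the tool pointing down it reaches from about 275 to 1000 mm from the base axis. Payload 8.4 kg.
Tool frame: the origin (TCP) lies midway between the tips of the shut fingers; the grasp point (between the pads) lies 19 mm behind it; z points along the fingers, y is the direction in which the jaws open and shut (so a half turn about z gives the same grasp; the last joint's range is limited). The gripper opens to 85 mm and grips with 20 to 120 N. Pads are 22 mm wide; open, the fingers measure 114 mm over their backs; the gripper's body (76 mm by 85 mm) begins 54 mm behind the grasp point. The pads swing forward as they close: fully open they stand 13 mm farther back than shut.
Start: joints at [-1.237, 0.353, 1.633, -0, 1.155, -0.002], TCP at [205.951, -590.095, 231.281] pointing down, gripper open.
Joint ranges: [-2.63, 2.63], [-0.92, 2.1], [0.06, 2.66], [-1.3, 4.44], [0, 2.69], [-3.02, 3.02]. Speed limits (rad/s): [2.22, 2.22, 2.79, 3.14, 3.14, 3.14].

INTERFACE

Orientations are given as [roll, pitch, yaw] about the fixed x, y, z axes, in that order (R = Rz(yaw) Ry(pitch) Rx(roll)).
In Python, from rig import r gives the robot as it stands. The module is installed in compiled form; this text tells all that it offers.
- The arm moves only by the tool drive_tool, never from a script. Its argument "moves" is a list of rows, each a list of 3 entries, a list of its own where there are three numbers: the closure, from 0 (fully open) to 1 (shut), then the shift along the tool's x, y, z in cm, then the turn about the tool's z in degrees. In form: [[claw, [dx, dy, dz], roll], ...]. A call has 1 to 12 rows; each row is the pose to reach, as a shift and turn from the pose measured when the call began, along the tool's axes at that moment; what a row does not reach only later rows make up. A row lasts 1/8 s, in which the tool goes at most 62.5 mm and 10.7 degrees, less where a joint would pass 70% of its speed; a pose out of reach is approached as far as the arm can. A call with a gripper value outside its range is refused whole. The fingers move at their own pace and stop on an object; "grip_force" is the grip in N (left out, the last holds). Time passes only in rows, so rows that repeat a pose let the fingers close. It gives the time, the measured TCP pose, the force and the opening at its end, in the units of the state.
- r.sense(): the state, without advancing time (a new reading comes with each control period).
- r.grab_frame(name): name is "scene" or "top"; returns a dict with "color" (480x640x3 uint8, red, green, blue), "fx", "fy", "cx", "cy" (pixels), "pose" (4x4, takes a point from camera to world coordinates). Camera axes: x right, y up, looking along -z (the intrinsics and any distortion apply to the point x, -y, -z); pixel columns grow to the right and rows downward; lengths in mm; the calibration is good to about 2 mm. A picture is of the moment at which its call begins. There is no depth.
- r.sign_off(): hands the job in, once; it reports no verdict.
Trained networks look in the newest picture that a camera, given by its name, has taken for a name from the list of things; names that differ only in an ending like _2 or _b are one class to them, and where a whole thing is asked for, a point or a joint stands for the part that bears it (a point fixed in the world has none). Each returns a list of dicts, best first, with "score" (0 to 1); they miss things now and then, are a little off and sometimes report something else, mostly with a low value. They report only what shows in the picture. A call takes as long as a camera call. They do not tell look-alikes from the thing itself.
- r.outline_of(thing, camera): "mask" (480x640 bool, what is visible of it) and "at" ([column, row] in pixels, amid what is visible of it).
- r.spot_point(thing, camera): "at" ([column, row] in pixels: a listed point, or the origin of a listed thing).
The state is a dict: "clock": time; "qpos": joint angles; "qvel": joint speeds; "joint_efforts": joint torques, N m; "eef_pos": TCP position; "tcp_rot": TCP orientation; "contact_force": force on the tool from outside, world axes, zero at the start; "wrist_torque": the same for the moment, N m; "opening": opening from 0.0 (shut) to 1.0 (fully open).
Only numpy, scipy, OpenCV 4.12 (cv2) and the standard library are available. Lean on these libraries where they do the work, as an engineer would, in place of code of your own. Each camera call takes 0.05 s, during which the arm holds its last target.

TASK

On the white test stand, first turn the depth sleeve to number 4 and let go of it. Then take the larger of the two stemmed sample carriers by its stem, press it flat foot down on the brass sprung pin, upright and centred, until the foot meets the top of the sleeve, and keep it pressed there: the program finishes while the gripper still holds the carrier against the stop, firmly but without leaning hard on it. Leave the other things on the bench where they are.

Things in the scene. Friction and masses are not known exactly. Their poses are not given: they have to be found in the camera images.
- stand: Test stand, fixed to the bench: white square base plate 136 x 136 mm, 24 mm high. Origin: centre of its underside, on the upright axis of sleeve and pin; z up. Black numerals 1 to 5 lie on the plate 53 mm from the axis, clockwise seen from above: 1 at 60 degrees from the stand's x axis towards its y axis, 2 at 30, 3 at 0 (along its +x), 4 at -30, 5 at -60.
- sleeve_top (a point): Centre of the flat top of the depth sleeve (the hard stop). Ribbed upright aluminium cylinder, 50 mm wide, 34 mm high, at its foot a skirt 60 mm wide, 4 mm high, with a pointer tooth; a black line on tooth and top shows the number. Grip it across from above, any direction. Turned clockwise (from above) it sinks 2 mm a number: top 74 mm above the bench at 1, 68 mm at 4.
- sleeve (a joint): Angle of the depth sleeve, rad, growing clockwise seen from above: 0 at number 1, 0.524 at 2, 1.047 at 3, 1.571 at 4, 2.094 at 5. A click (detent, about 0.15 N m) holds it at each number and draws it in when let go within about 0.2 rad of one. It starts somewhere from 1 to 3.
- pin_tip (a point): Centre of the flat top of the brass pin, 14 mm in diameter, that stands up through the middle of the sleeve. Free, its top is 82 mm above the bench: 8 mm above the sleeve's top at number 1, 14 mm at number 4. The point moves with the pin.
- pin (a joint): How far the sprung pin is pushed down, m: 0 when free. The spring starts at 3 N and adds 0.4 N a mm, so about 8.6 N at the 14 mm which number 4 allows before the carrier meets the sleeve; hold it there with a few newtons more than the spring gives.
- carrier_mid (a point): Larger stemmed sample carrier, loose, upright on the bench: aluminium, about 0.1 kg, round foot 48 mm wide and 10 mm high, on it a round stem 20 mm wide, 64 mm high in all. Point on its axis half-way up, 32 mm above the flat underside; z runs up the stem. The stem can be gripped from 10 to 64 mm above the underside.
- small_carrier_mid (a point): A smaller stemmed carrier, loose, not to be used: aluminium, foot 30 mm in diameter and 8 mm high, stem 12 mm in diameter, 44 mm high in all. Point on its axis half-way up (22 mm). The two carriers and the puck change places.
- puck_center (a point): A plain aluminium disc without a stem, loose, not to be used: 44 mm in diameter, 20 mm high. Point at its centre.
- bottle: White plastic bottle, loose, 60 mm in diameter, 170 mm high, standing; origin at its underside.
- beaker: Glass beaker, loose, about 70 mm in diameter, 85 mm high, standing; origin at its underside.
- jar: Brown glass jar, loose, 56 mm in diameter, 70 mm high, standing; origin at its underside.
- screwdriver_grip (a point): Handle of a screwdriver that lies flat on the bench to the left of the stand, loose; no higher than 35 mm.
Not all that is in view belongs to the job. Leave any purple look-alike of the part that bears carrier_mid alone. What is shaped like the stand but pink is not meant.

How it is judged (in metres and radians):
On the way, in this order (a step that is already met when the one before it is completed fails the run):
1. the depth sleeve stands at number 4 and is let go, the carrier still on the bench (value of joint sleeve between 1.4308 and 1.7108 rad and contact force between each of the arm, the fingers and sleeve below 0.2 N and height (world z) of carrier_mid below 0.045 m), for 0.2 s.
2. the larger carrier is lifted off the bench (height (world z) of carrier_mid above 0.06 m and contact force between the fingers and carrier above 0.3 N), for 0.1 s.
At the end, for the whole second after the job is handed in: For the last second: sleeve within 0.14 rad of 4; larger carrier held by the fingers (over 2 N), foot down, upright within 0.1 rad, within 8 mm of the sleeve's axis, pin pushed 12 to 16.5 mm, foot pressing on the sleeve's top with 0.5 to 45 N, at rest (value of joint sleeve between 1.4308 and 1.7108 rad and value of joint pin between 0.012 and 0.0165 m and contact force between carrier and sleeve between 0.5 and 45 N and contact force between carrier and pin above 3 N and contact force between the fingers and carrier above 2 N and angle between carrier_mid's own z axis and vertical below 0.1 rad and z of carrier_mid in the frame of stand above 0.09 m and horizontal distance between carrier_mid and sleeve_top below 0.008 m and linear speed of carrier below 0.02 m/s); the arm keeps its last pose, push and grip.
It fails at once if the small carrier, puck, bottle, beaker, jar or screwdriver is moved by more than 30 mm (distance of any of small_carrier_mid, puck_center, bottle, beaker, jar, screwdriver_grip from where it was at the start of the episode above 0.03 m).
It also fails if it takes over 70 s, if anything falls off the work surface, if the arm or the gripper's body presses on something with over 40 N, if the wrist force passes 120 N, or if a joint passes its speed limit or range.

## Working session

There is one attempt and no reset: what is moved stays moved. The work goes in short steps, Python scripts to look and compute and a tool call to move; the robot and the scene stay as the last step left them, time stands still between calls to the robot, and variables do not carry over. Pictures are saved under pics/ and viewed, and the job is handed in when it is done.

Besides the shell and the picture viewer there is one more tool, called after "Request:" as a command line: name --argument value ..., lists and objects as JSON in quotes. drive_tool: Moves the arm, as the interface text tells. Its arguments: {"type":"object","properties":{"moves":{"type":"array"},"grip_force":{"type":"number"}},"required":["moves"]}

```bash
mkdir -p pics; python3 - <<'E'
from rig import r
import cv2,json
s=r.sense();print(s)
for c in("scene","top"):
    f=r.grab_frame(c);cv2.imwrite(f"pics/{c}0.png",f["color"][:,:,::-1])
    print(c,{k:f[k] for k in f if k!="color"})
    for n in["stand","sleeve_top","pin_tip","carrier_mid","small_carrier_mid","puck_center","bottle","beaker","jar","screwdriver_grip"]:
        print(n,[(round(d["score"],2),[round(float(x),1) for x in d["at"]]) for d in r.spot_point(n,c)])
E
```

```text
{'clock': 0.0, 'qpos': array([-1.23739131e+00,  3.53660435e-01,  1.63415192e+00, -9.54309463e-06,
        1.15519631e+00, -2.42914264e-03]), 'qvel': array([ 0.00097366, -0.00048214, -0.00088933,  0.00149554,  0.00112115,
       -0.00068161]), 'joint_efforts': array([ 1.59637406e-03, -6.05243325e+01, -3.42067230e+01,  1.93107344e-04,
        9.43457417e-03, -2.65802228e-06]), 'eef_pos': array([ 205.79385059, -589.6322833 ,  230.54639764]), 'tcp_rot': array([-3.14017662e+00,  5.28555054e-06,  3.35838018e-01]), 'contact_force': array([ 0.44284005,  0.19033924, -0.79528834]), 'wrist_torque': array([-0.02405533,  0.00503367, -0.03306829]), 'opening': 0.9973129256776884}
scene {'fx': 480.29835871303624, 'fy': 480.29835871303624, 'cx': 322.9115408677641, 'cy': 244.63635973982005, 'pose': array([[-6.93208465e-01, -4.97983947e-01,  5.21031680e-01,
         1.02736238e+03],
       [ 7.20447925e-01, -4.99248820e-01,  4.81357875e-01,
         5.08689373e+02],
       [ 2.04159571e-02,  7.09057546e-01,  7.04855010e-01,
         8.49831838e+02],
       [ 0.00000000e+00,  0.00000000e+00,  0.00000000
[... 735 characters left out ...]
  3.84774718e+02],
       [-9.99747579e-01, -2.22381828e-02, -3.20009305e-03,
        -1.24270256e+01],
       [-5.00911927e-03,  8.17746543e-02,  9.96638257e-01,
         1.25725567e+03],
       [ 0.00000000e+00,  0.00000000e+00,  0.00000000e+00,
         1.00000000e+00]])}
stand [(0.83, [447.6, 349.3]), (0.75, [282.6, 224.6])]
sleeve_top [(0.95, [452.3, 351.4]), (0.86, [283.6, 220.5])]
pin_tip [(0.48, [450.5, 353.1])]
carrier_mid [(0.73, [375.4, 160.1]), (0.6, [392.3, 201.2])]
small_carrier_mid [(0.43, [458.2, 220.8])]
puck_center [(0.79, [403.7, 252.8])]
bottle [(0.62, [183.5, 153.8])]
beaker [(0.92, [165.5, 255.2]), (0.74, [182.2, 155.5])]
jar [(0.87, [471.2, 156.1])]
screwdriver_grip []
```

View pics/scene0.png

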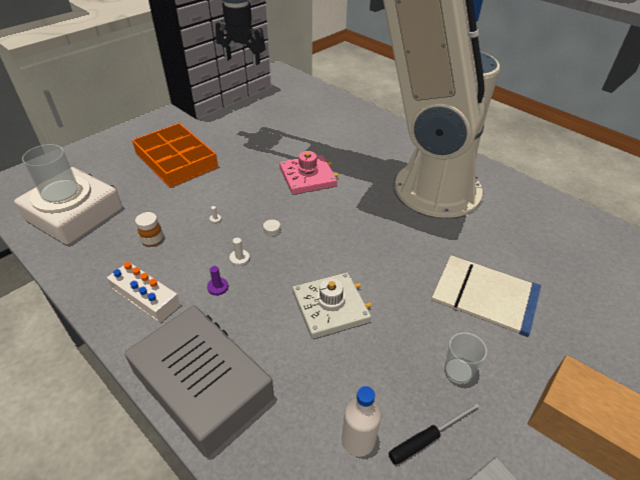

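View pics/top0.png

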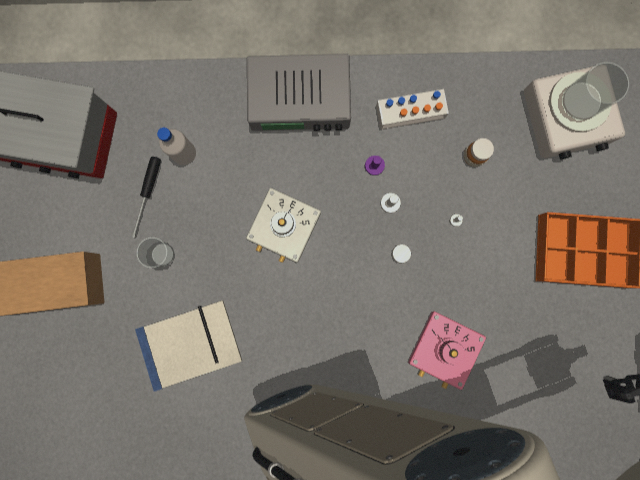

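Both views show the white stand at top (283,222) / scene (331,303) and a pink decoy at top (448,350). Things that could be taken for the carrier, in top pixels:
- larger white carrier (391,202)
- purple look-alike (375,165)
- small carrier (457,220)
- puck (402,254)

I choose the one at (391,202), scene (238,250), and check it in a close crop.

```bash
cat > h.py <<'E'
import numpy as np, cv2
from scipy.optimize import least_squares
def ray(f,px):
    d=np.array([(px[0]-f["cx"])/f["fx"],-(px[1]-f["cy"])/f["fy"],-1.]);T=f["pose"]
    return T[:3,3],T[:3,:3]@d
def onz(f,px,z):
    o,d=ray(f,px);return o+d*(z-o[2])/d[2]
def proj(f,P):
    T=f["pose"];p=(np.asarray(P,float)-T[:3,3])@T[:3,:3]
    return np.array([f["cx"]-f["fx"]*p[...,0]/p[...,2],f["cy"]+f["fy"]*p[...,1]/p[...,2]]).T
def tri(fa,a,fb,b):
    (o1,d1),(o2,d2)=ray(fa,a),ray(fb,b)
    s=np.linalg.lstsq(np.c_[d1,-d2],o2-o1,rcond=None)[0]
    p,q=o1+s[0]*d1,o2+s[1]*d2
    return (p+q)/2,np.linalg.norm(p-q)
def crop(f,c,w,h,k,name):
    x,y=int(c[0]-w/2),int(c[1]-h/2);x=max(x,0);y=max(y,0)
    cv2.imwrite(name,cv2.resize(f["color"][y:y+h,x:x+w,::-1],None,fx=k,fy=k,interpolation=cv2.INTER_CUBIC));print(name,"origin",x,y,"k",k)
E
python3 - <<'E'
from rig import r
from h import *
s=r.grab_frame("scene");t=r.grab_frame("top")
a=cv2.resize(t["color"][170:270,240:320,::-1],None,fx=5,fy=5,interpolation=2)
b=cv2.resize(s["color"][265:345,280:380,::-1],None,fx=4,fy=4,interpolation=2)
c=cv2.resize(t["color"][140:270,360:470,::-1],None,fx=4,fy=4,interpolation=2)
cv2.imwrite("pics/st.png",a);cv2.imwrite("pics/ss.png",b);cv2.imwrite("pics/ct.png",c)
print("carrier z32 top",onz(t,(392.3,201.2),32),"scene",onz(s,(237.1,248.5),32))
print("tri",tri(t,(392.3,201.2),s,(237.1,248.5)))
print("sleeve tri",tri(t,(283.6,220.5),s,(332,284.2)))
for z in(70,74):print(onz(t,(283.6,220.5),z),onz(s,(332,284.2),z))
for cam,f in(("top",t),("scene",s)):
  for n in("carrier_mid","sleeve_top","stand"):
    for m in r.outline_of(n,cam):
        M=m["mask"];ys,xs=np.nonzero(M);print(cam,n,round(m["score"],2),m["at"],M.sum(),xs.min(),xs.max(),ys.min(),ys.max())
E
```

```text
carrier z32 top [ 575.63817432 -184.37735641   32.        ] scene [ 577.14087007 -185.30394809   32.        ]
tri (array([ 576.33717901, -185.06323541,   31.42641053]), np.float64(1.681850879120188))
sleeve tri (array([528.2041325 ,  72.18325675,  74.24247018]), np.float64(7.097784649097593))
[530.98118469  69.73477688  70.        ] [523.27347343  72.60708581  70.        ]
[530.4885984   69.45796438  74.        ] [525.85910219  74.84388747  74.        ]
top carrier_mid 0.89 [389.9, 201.0] 321 381 400 193 212
top carrier_mid 0.75 [373.5, 164.7] 317 365 384 156 175
top sleeve_top 0.8 [284.0, 224.0] 514 270 295 210 237
top sleeve_top 0.6 [150.0, 182.7] 546 133 161 156 235
top sleeve_top 0.24 [281.8, 225.5] 3354 247 320 189 262
top stand 0.83 [444.3, 350.3] 3683 409 485 312 389
top stand 0.77 [281.6, 221.3] 3254 247 318 189 261
scene carrier_mid 0.82 [215.4, 281.5] 409 207 227 266 294
scene carrier_mid 0.69 [239.8, 251.5] 421 228 248 237 265
scene sleeve_top 0.9 [306.9, 162.9] 342 297 317 151 172
scene sleeve_top 0.67 [331.1, 291.4] 591 317 343 278 308
scene stand 0.98 [326.6, 304.4] 3554 291 370 272 337
scene stand 0.65 [309.5, 174.7] 1733 279 337 151 193
```

View pics/st.png

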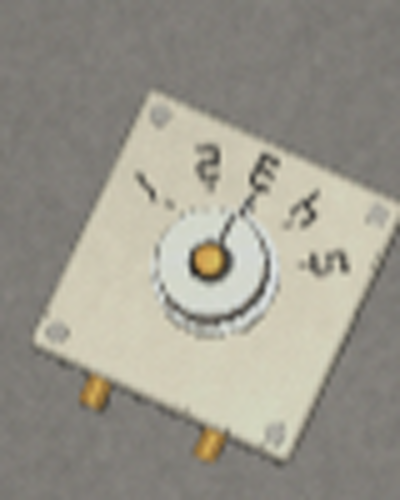

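View pics/ss.png

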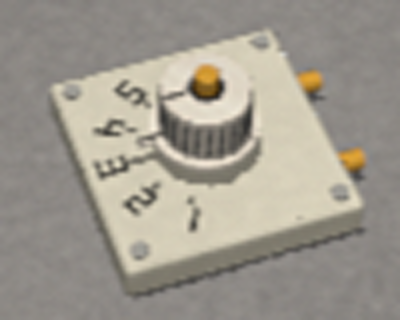

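View pics/ct.png

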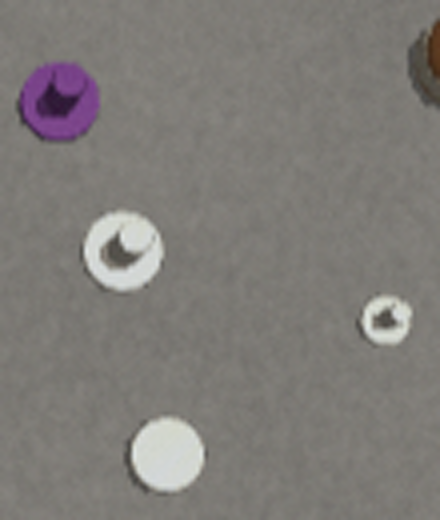

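```bash
python3 - <<'E'
from rig import r
from h import *
s=r.grab_frame("scene");t=r.grab_frame("top")
ct=np.array([(152,90),(402,208),(288,462),(37,345)])/5+[240,170]-.4
cs=np.array([(52,88),(270,30),(362,205),(128,278)])/4+[280,265]-.4
for f,c in((t,ct),(s,cs)):
    P=np.array([onz(f,p,24) for p in c]);print(P.round(1).tolist(),P.mean(0).round(1),[np.linalg.norm(P[i]-P[i-1]).round(1) for i in range(4)])
print("pin",onz(t,np.array((208,260))/5+[240,170]-.4,82),onz(s,np.array((208,74))/4+[280,265]-.4,82))
# joint fit: stand x,y,yaw with pin tip and corners
def model(p):
    x,y,a=p;R=np.array([[np.cos(a),-np.sin(a)],[np.sin(a),np.cos(a)]])
    C=np.array([(68,68),(68,-68),(-68,-68),(-68,68)])@R.T+[x,y];return np.c_[C,[24]*4]
P=np.array([onz(t,p,24) for p in ct])
pt=np.array((208,260))/5+[240,170]-.4;ps=np.array((208,74))/4+[280,265]-.4
def res(p):
    C=model(p);tip=np.array([p[0],p[1],82.])
    e=[(proj(t,C)-ct).ravel(),proj(t,tip)-pt]
    C2=model(p)
    ps2=proj(s,C2); # match order by nearest
    idx=[np.argmin(np.linalg.norm(ps2-q,axis=1)) for q in cs]
    e+=[(ps2[idx]-cs).ravel(),proj(s,tip)-ps]
    return np.concatenate(e)
best=min((least_squares(res,[530,70,a]) for a in (-.5,-.3,-.1)),key=lambda q:q.cost)
print(best.x,best.cost,np.round(best.fun,1))
x,y,a=best.x
for i,an in enumerate((60,30,0,-30,-60)):
    q=a+np.deg2rad(an);print(i+1,proj(t,np.array([x+53*np.cos(q),y+53*np.sin(q),24])))
# pointer line outer end at skirt tip top view (252,195)->
for nm,px,z in(("tooth",(252,193),28),("lineTopInner",(222,243),70)):
    w=onz(t,np.array(px)/5+[240,170]-.4,z);v=w[:2]-[x,y];print(nm,np.linalg.norm(v),np.rad2deg(np.arctan2(v[1],v[0])-a))
# carrier foot disc centre top
for cc in((122.5,250.5),):
    print("foot",onz(t,np.array(cc)/4+[360,140]-.4,10))
print("stemtop",onz(t,np.array((135,238))/4+[360,140]-.4,64))
for c,z in(((402,254),20),((457,220),22),((375,165),32),((480,152),70)):print(onz(t,c,z))
E
```

```text
[[616.1, 104.0, 24.0], [556.9, -13.7, 24.0], [437.8, 42.6, 24.0], [495.6, 160.0, 24.0]] [526.6  73.2  24. ] [np.float64(132.9), np.float64(131.7), np.float64(131.7), np.float64(130.9)]
[[561.0, -10.8, 24.0], [442.2, 46.6, 24.0], [500.7, 164.7, 24.0], [621.1, 109.0, 24.0]] [531.2  77.4  24. ] [np.float64(134.0), np.float64(132.0), np.float64(131.8), np.float64(132.7)]
pin [527.12993201  74.35523679  82.        ] [529.4146413   76.65272745  82.        ]
[ 5.28403029e+02  7.49612052e+01 -4.51549857e-01] 12.055960512659412 [-1.1 -1.3  0.9 -1.3 -0.4  0.1 -2.5 -0.5 -0.3 -0.6 -1.2 -1.5  0.3 -1.8
  1.5 -0.7 -0.2 -1.2 -0.3 -0.7]
1 [269.9569908  205.87586688]
2 [280.82214764 201.87568416]
3 [292.21268546 203.78116125]
4 [301.10279104 211.09263914]
5 [305.11394092 221.8791814 ]
tooth 40.79951094004829 -0.18393625345193854
lineTopInner 10.003530661420351 -12.607974343835195
foot [ 576.69891884 -182.41353349   10.        ]
stemtop [ 575.46021943 -182.4553565    64.        ]
[ 451.34539932 -204.71506374   20.        ]
[ 528.845889   -337.18516157   22.        ]
[ 663.09646132 -146.32974391   32.        ]
[ 679.22223154 -384.16011598   70.        ]
```

```bash
cat > ov.py <<'E'
from h import *
def overlay(f,ths,name,c,w,h,k,st=(528.4,75,-.4515)):
    x,y,a=st;x0,y0=int(c[0]-w/2),int(c[1]-h/2)
    im=cv2.resize(f["color"][y0:y0+h,x0:x0+w,::-1],None,fx=k,fy=k,interpolation=2)
    im0=im.copy()
    for th in ths:
        g=a+np.deg2rad(60)-th;z=74-2*th/.5236
        for (r1,r2,zz),col in(((10,25,z),(0,0,255)),((30,37,28),(255,0,0))):
            P=proj(f,np.array([[x+q*np.cos(g),y+q*np.sin(g),zz] for q in(r1,r2)]))
            P=((P-[x0,y0]+.5)*k).astype(int);cv2.line(im,tuple(map(int,P[0])),tuple(map(int,P[1])),col,1)
    cv2.imwrite(name,np.hstack([im0,im]))
E
python3 - <<'E'
from rig import r
from ov import *
s=r.grab_frame("scene");t=r.grab_frame("top")
overlay(t,[.5236,1.047],"pics/ovt.png",(284,218),50,50,8)
overlay(s,[.5236,1.047],"pics/ovs.png",(328,294),50,50,8)
E
```

```text
(no output)
```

View pics/ovt.png

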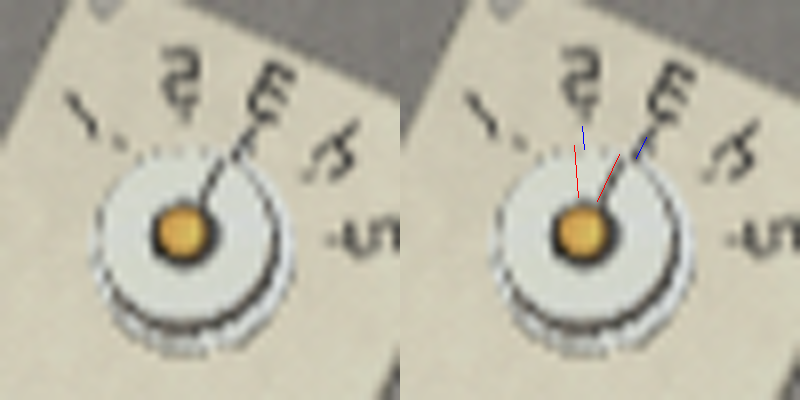

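View pics/ovs.png

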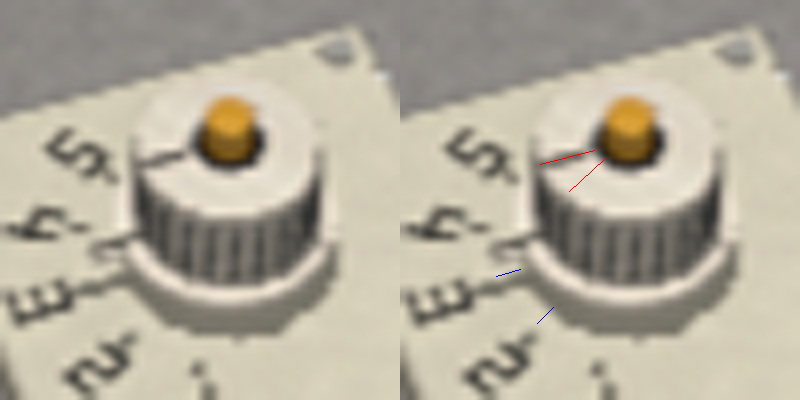

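The crops confirm the white carrier. The sleeve line points at 3, so I need +30° clockwise. I'll move above the sleeve now.

```bash
cat > go.py <<'E'
import sys
from rig import r
import numpy as np
from scipy.spatial.transform import Rotation as R
s=r.sense();print("t",round(s["clock"],2),"p",s["eef_pos"].round(1),"rot",s["tcp_rot"].round(3),"F",s["contact_force"].round(1),"M",s["wrist_torque"].round(2),"open",round(s["opening"],3),"q6",s["qpos"].round(2))
if len(sys.argv)>3:
    t=np.array(list(map(float,sys.argv[1:4])))
    print("shift cm",(R.from_euler("xyz",s["tcp_rot"]).inv().apply(t-s["eef_pos"])/10).round(2))
E
python3 go.py 528.4 75 130
```

```text
t 1.7 p [ 205.9 -590.1  231.3] rot [-3.142 -0.     0.336] F [-0.3 -0.7  1.8] M [0.01 0.04 0.02] open 1.003 q6 [-1.24  0.35  1.63  0.    1.16 -0.  ]
shift cm [ 52.36 -52.17  10.13]
```

Request:
drive_tool --moves '[[0,[52.36,-52.17,3],0],[0,[52.36,-52.17,3],0],[0,[52.36,-52.17,3],0],[0,[52.36,-52.17,3],0],[0,[52.36,-52.17,3],0],[0,[52.36,-52.17,3],0],[0,[52.36,-52.17,3],0],[0,[52.36,-52.17,3],0],[0,[52.36,-52.17,3],0],[0,[52.36,-52.17,3],0],[0,[52.36,-52.17,3],0],[0,[52.36,-52.17,3],0]]' --grip_force 30

```text
clock: 3.2
eef_pos: [529.3, 77.4, 201.4]
tcp_rot: [3.141, -0.001, 0.337]
contact_force: [0.3, -1.0, -0.1]
opening: 0.999
```

```bash
python3 go.py 528.4 75 95
```

```text
t 3.2 p [529.3  77.4 201.4] rot [ 3.141e+00 -1.000e-03  3.370e-01] F [ 0.3 -1.  -0.1] M [-0.04 -0.02 -0.01] open 0.999 q6 [ 0.14  0.25  1.86 -0.    1.04  1.38]
shift cm [-0.17  0.2  10.64]
```

Request:
drive_tool --moves '[[0,[-0.17,0.2,5],0],[0,[-0.17,0.2,10.6],0],[0,[-0.17,0.2,10.6],0],[0,[-0.17,0.2,10.6],0]]'

```text
clock: 3.7
eef_pos: [529.4, 75.0, 97.0]
tcp_rot: [3.141, -0.002, 0.337]
contact_force: [0.4, -0.2, 0.4]
opening: 1.003
```

```bash
python3 go.py 528.4 75 46; python3 - <<'E'
from rig import r
from h import *
s=r.grab_frame("scene");t=r.grab_frame("top")
crop(s,(330,270),140,140,4,"pics/s1.png");crop(t,(284,222),140,140,4,"pics/t1.png")
print(proj(s,np.array([528.4,75,95.])),proj(t,np.array([528.4,75,95.])))
E
```

```text
t 3.7 p [529.4  75.   97. ] rot [ 3.141e+00 -2.000e-03  3.370e-01] F [ 0.4 -0.2  0.4] M [ 0.04 -0.02  0.01] open 1.003 q6 [0.14 0.39 1.94 0.   0.82 1.37]
shift cm [-0.11 -0.04  5.1 ]
pics/s1.png origin 260 200 k 4
pics/t1.png origin 214 152 k 4
[331.56154126 278.3389789 ] [280.46002107 220.34854228]
```

View pics/s1.png

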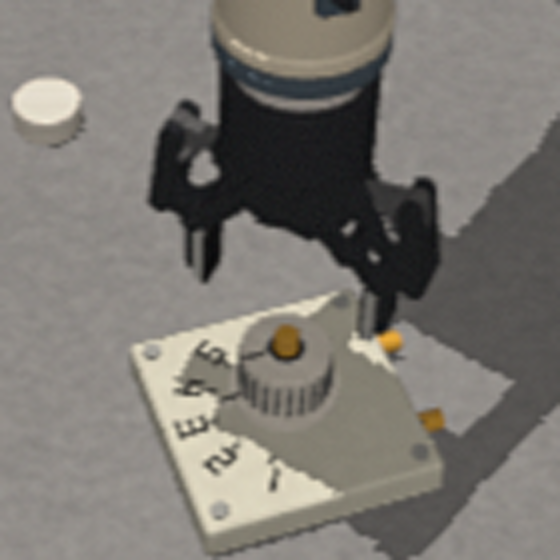

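View pics/t1.png

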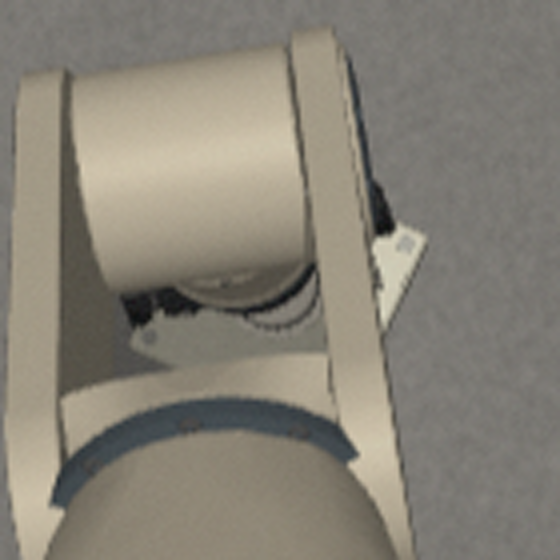

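Request:
drive_tool --moves '[[0,[-0.1,0,2.5],0],[0,[-0.1,0,5.1],0],[0,[-0.1,0,5.1],0],[0,[-0.1,0,5.1],0]]'

```text
clock: 4.3
eef_pos: [530.7, 74.8, 48.5]
tcp_rot: [3.14, -0.007, 0.336]
contact_force: [1.1, -0.2, 0.3]
opening: 1.002
```

Request:
drive_tool --moves '[[0.5,[0,0,0.1],0],[0.5,[0,0,0.1],0],[0.5,[0,0,0.1],0],[0.5,[0,0,0.1],0]]'

```text
clock: 4.8
eef_pos: [531.3, 74.9, 48.3]
tcp_rot: [3.14, -0.008, 0.336]
contact_force: [-1.0, -0.6, 6.6]
opening: 0.573
```

```bash
python3 go.py 528.4 75 46
```

```text
t 4.8 p [531.3  74.9  48.3] rot [ 3.14  -0.008  0.336] F [-1.  -0.6  6.6] M [-0.04  0.07 -0.05] open 0.573 q6 [0.14 0.46 1.96 0.   0.71 1.37]
shift cm [-0.27 -0.1   0.23]
```

Gripped at about 49 mm opening, with little side force. Now I turn it 30° clockwise, sinking 2 mm.

Request:
drive_tool --moves '[[0.6,[-0.2,-0.1,0],0],[0.6,[-0.2,-0.1,0.05],8],[0.6,[-0.2,-0.1,0.1],16],[0.6,[-0.2,-0.1,0.15],24],[0.6,[-0.2,-0.1,0.2],31],[0.6,[-0.2,-0.1,0.2],31],[0.6,[-0.2,-0.1,0.2],31]]'

```text
clock: 5.68
eef_pos: [530.3, 74.0, 46.6]
tcp_rot: [-3.139, -0.01, -0.205]
contact_force: [3.9, -10.6, 0.2]
opening: 0.577
```

```bash
python3 go.py 528.4 75 46;python3 - <<'E'
from rig import r
from h import *
s=r.grab_frame("scene")
crop(s,(330,280),110,110,5,"pics/s2.png")
E
```

```text
t 5.67 p [530.3  74.   46.6] rot [-3.139 -0.01  -0.205] F [  3.9 -10.6   0.2] M [-1.26 -0.77 -0.41] open 0.577 q6 [ 0.14  0.46  1.97 -0.    0.7   1.91]
shift cm [-0.2  -0.06  0.06]
pics/s2.png origin 275 225 k 5
```

View pics/s2.png

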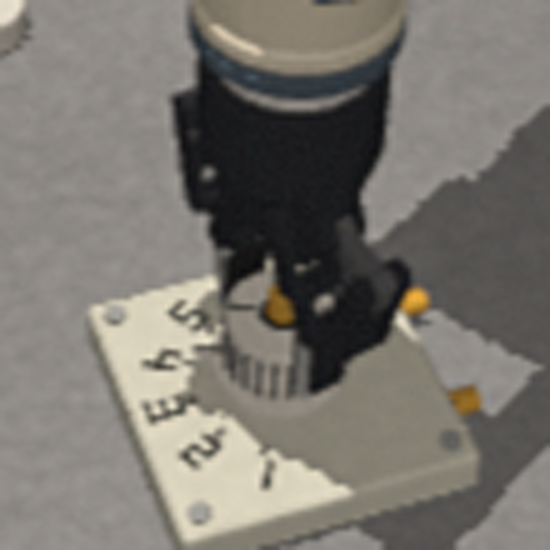

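Turned 31° and the line has moved. Now I let go and rise.

Request:
drive_tool --moves '[[0,[0,0,0],0],[0,[0,0,0],0],[0,[0,0,0],0],[0,[0,0,0],0],[0,[0,0,-6],0],[0,[0,0,-12],0],[0,[0,0,-12],0]]'

```text
clock: 6.6
eef_pos: [532.0, 74.6, 171.3]
tcp_rot: [-3.137, -0.018, -0.205]
contact_force: [0.1, -0.2, -0.6]
opening: 1.002
```

```bash
python3 go.py 576 -184.5 150
```

```text
t 6.6 p [532.   74.6 171.3] rot [-3.137 -0.018 -0.205] F [ 0.1 -0.2 -0.6] M [-0.  0.  0.] open 1.002 q6 [ 0.14  0.28  1.89 -0.    0.95  1.91]
shift cm [ 9.54 24.48  2.18]
```

Request:
drive_tool --moves '[[0,[9.5,24.5,2],0],[0,[9.5,24.5,2],0],[0,[9.5,24.5,2],0],[0,[9.5,24.5,2],0],[0,[9.5,24.5,2],0],[0,[9.5,24.5,2],0],[0,[9.5,24.5,2],0],[0,[9.5,24.5,2],0]]'

```text
clock: 7.6
eef_pos: [575.4, -183.1, 151.8]
tcp_rot: [-3.136, -0.018, -0.203]
contact_force: [0.6, 0.1, -0.5]
opening: 0.999
```

```bash
python3 go.py 576 -184.5 100;python3 - <<'E'
from rig import r
from ov import *
s=r.grab_frame("scene");t=r.grab_frame("top")
crop(s,(240,230),140,140,4,"pics/s3.png")
overlay(t,[1.571],"pics/ovt3.png",(284,218),50,50,8)
overlay(s,[1.571],"pics/ovs3.png",(328,294),50,50,8)
a=cv2.imread("pics/ovt3.png");b=cv2.imread("pics/ovs3.png");cv2.imwrite("pics/ov3.png",cv2.resize(np.vstack([a,b]),(600,600)))
E
```

```text
t 7.6 p [ 575.4 -183.1  151.8] rot [-3.136 -0.018 -0.203] F [ 0.6  0.1 -0.5] M [-0.04 -0.01 -0.03] open 0.999 q6 [-0.31  0.4   1.76  0.01  0.96  1.45]
shift cm [-0.    0.15  5.18]
pics/s3.png origin 170 160 k 4
```

View pics/s3.png

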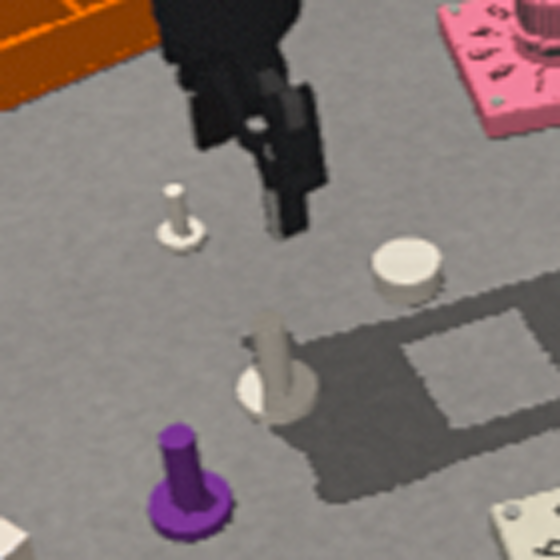

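View pics/ov3.png

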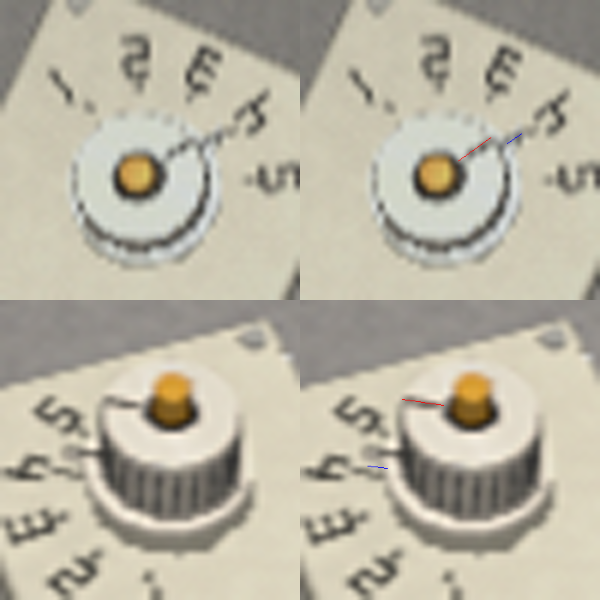

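The sleeve line points at 4 in both views, matching the overlay for 4. Now I go down to the white carrier.

Request:
drive_tool --moves '[[0,[0,0.1,5],0],[0,[0,0.1,9],0],[0,[0,0.1,12],0],[0,[0,0.1,13.3],0],[0,[0,0.1,13.3],0],[0,[0,0.1,13.3],0],[0,[0,0.1,13.3],0]]'

```text
clock: 8.57
eef_pos: [578.7, -184.6, 20.3]
tcp_rot: [-3.137, -0.02, -0.204]
contact_force: [-0.4, -0.8, -0.2]
opening: 0.996
```

```bash
python3 go.py 576 -184.3 18;python3 - <<'E'
from rig import r
from ov import *
s=r.grab_frame("scene");t=r.grab_frame("top")
crop(s,(240,245),100,100,5,"pics/s4.png")
E
```

```text
t 8.57 p [ 578.7 -184.6   20.3] rot [-3.137 -0.02  -0.204] F [-0.4 -0.8 -0.2] M [-0.01  0.04 -0.02] open 0.996 q6 [-0.32  0.58  1.82  0.01  0.72  1.45]
shift cm [-0.28  0.03  0.22]
pics/s4.png origin 190 195 k 5
```

View pics/s4.png

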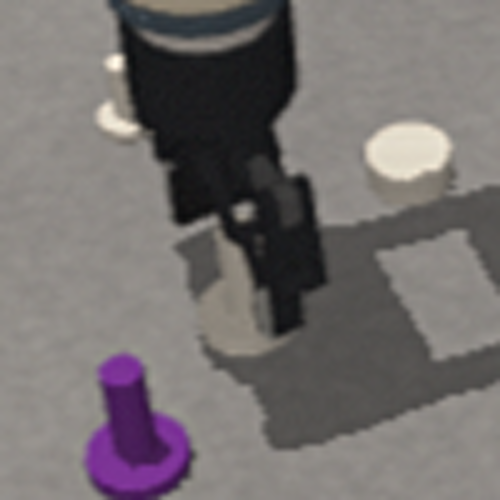

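Request:
drive_tool --moves '[[0,[-0.25,0,0.2],0],[0,[-0.25,0,0.2],0],[0.95,[-0.25,0,0.2],0],[0.95,[-0.25,0,0.2],0],[0.95,[-0.25,0,0.2],0],[0.95,[-0.25,0,0.2],0],[0.95,[-0.25,0,0.2],0],[0.95,[-0.25,0,0.2],0]]' --grip_force 60

```text
clock: 9.68
eef_pos: [576.0, -184.0, 18.0]
tcp_rot: [-3.137, -0.02, -0.204]
contact_force: [0.7, -1.2, 1.3]
opening: 0.219
```

```bash
python3 go.py
```

```text
t 9.68 p [ 576. -184.   18.] rot [-3.137 -0.02  -0.204] F [ 0.7 -1.2  1.3] M [-0.01  0.09 -0.03] open 0.219 q6 [-0.32  0.58  1.83  0.01  0.71  1.45]
```

Request:
drive_tool --moves '[[0.95,[0,0,-2],0],[0.95,[0,0,-5],0],[0.95,[0,0,-9],0],[0.95,[0,0,-13],0],[0.95,[0,0,-15],0],[0.95,[0,0,-15],0],[0.95,[0,0,-15],0],[0.95,[0,0,-15],0]]'

```text
clock: 10.68
eef_pos: [572.2, -183.9, 166.8]
tcp_rot: [-3.136, -0.018, -0.204]
contact_force: [-0.6, -0.6, -0.7]
opening: 0.222
```

```bash
python3 go.py 528.4 75 155;python3 - <<'E'
from rig import r
from ov import *
s=r.grab_frame("scene")
crop(s,(240,220),120,120,5,"pics/s5.png")
E
```

```text
t 10.68 p [ 572.2 -183.9  166.8] rot [-3.136 -0.018 -0.204] F [-0.6 -0.6 -0.7] M [-0.02 -0.03 -0.03] open 0.222 q6 [-0.32  0.38  1.76  0.01  0.99  1.45]
shift cm [ -9.55 -24.46   1.13]
pics/s5.png origin 180 160 k 5
```

View pics/s5.png

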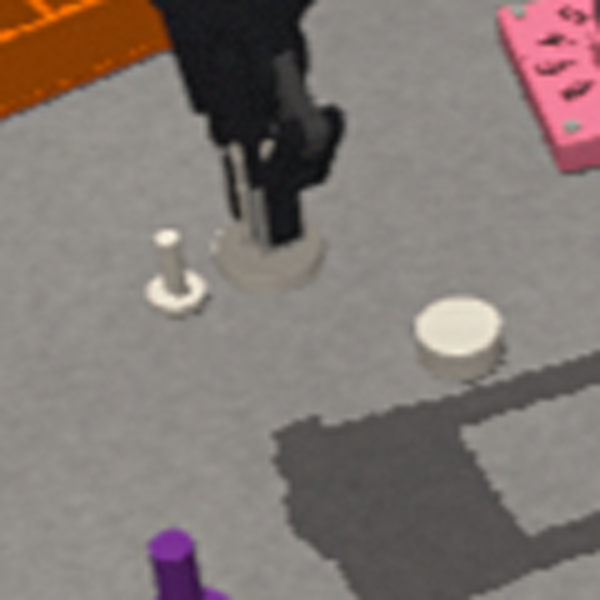

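The carrier is lifted. Next, over the stand.

Request:
drive_tool --moves '[[0.95,[-2,-5,0],0],[0.95,[-4,-10,0],0],[0.95,[-6,-15,0],0],[0.95,[-8,-20,0.5],0],[0.95,[-9.5,-24.4,1],0],[0.95,[-9.5,-24.4,1],0],[0.95,[-9.5,-24.4,1],0],[0.95,[-9.5,-24.4,1],0]]'

```text
clock: 11.72
eef_pos: [529.0, 73.3, 156.2]
tcp_rot: [-3.137, -0.018, -0.205]
contact_force: [1.4, -0.4, -0.1]
opening: 0.219
```

```bash
python3 go.py 528.4 75 110;python3 - <<'E'
from rig import r
from ov import *
s=r.grab_frame("scene")
crop(s,(330,265),120,120,5,"pics/s6.png")
for m in r.outline_of("carrier_mid","scene")+r.outline_of("sleeve_top","scene"):
    ys,xs=np.nonzero(m["mask"]);print(m["score"],m["at"],xs.min(),xs.max(),ys.min(),ys.max())
E
```

```text
t 11.72 p [529.   73.3 156.2] rot [-3.137 -0.018 -0.205] F [ 1.4 -0.4 -0.1] M [ 0.06 -0.02 -0.  ] open 0.219 q6 [ 0.14  0.29  1.91 -0.    0.92  1.91]
shift cm [-0.17 -0.13  4.62]
pics/s6.png origin 270 205 k 5
0.61 [215.7, 280.7] 207 227 266 294
0.58 [326.9, 265.1] 321 342 242 273
0.69 [327.7, 291.5] 314 341 279 307
0.53 [307.2, 164.6] 297 314 151 171
```

View pics/s6.png

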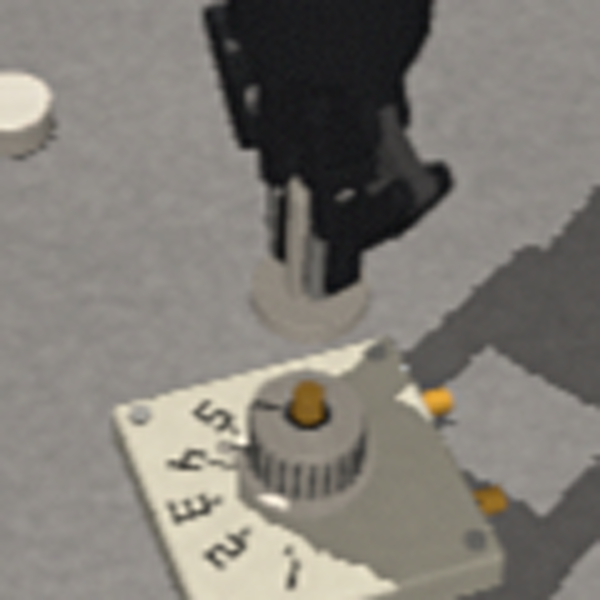

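```bash
python3 - <<'E'
from rig import r
from h import *
s=r.grab_frame("scene")
a=np.linspace(0,2*np.pi,200)
def ext(x,y,z0,z1,R):
    P=np.vstack([np.c_[x+R*np.cos(a),y+R*np.sin(a),0*a+z] for z in(z0,z1)]);q=proj(s,P);return np.array([q[:,0].min(),q[:,0].max(),q[:,1].max()])
k=5;o=np.array([270,270,205])
obsF=np.array([250,369,342])/k+o-.4
obsS=np.array([248,369,0])/k+o-.4
for nm,xy,z0,z1,R,obs in(("foot",(529,73.3),138.2,148.2,24,obsF),):
    print(nm,ext(*xy,z0,z1,R),obs)
    f=least_squares(lambda p:ext(*p,z0,z1,R)-obs,xy);print(f.x,f.fun)
# sleeve top ellipse: left 248 right 369, top 371, and pin top centre (310,388)
pin=np.array((310,388))/k+[270,205]-.4
print("pin",onz(s,pin,82))
def e2(p):
    q=proj(s,np.c_[p[0]+25*np.cos(a),p[1]+25*np.sin(a),0*a+68]);return np.array([q[:,0].min(),q[:,0].max(),q[:,1].min()])
f=least_squares(lambda p:e2(p)-(np.array([248,369,371])/k+[270,270,205]-.4),(529,75));print("sleeve",f.x,f.fun)
E
```

```text
foot [319.58135574 343.5730949  272.81858538] [319.6 343.4 273. ]
[529.45318026  73.51106821] [-0.10006934  0.09951994 -0.00467324]
pin [527.6012144   74.95214277  82.        ]
sleeve [530.17586173  77.13454172] [ 0.30602393 -0.30655802  0.01437947]
```

Request:
drive_tool --moves '[[0.95,[-0.15,-0.15,2.5],0],[0.95,[-0.15,-0.15,5.2],0],[0.95,[-0.15,-0.15,5.2],0],[0.95,[-0.15,-0.15,5.2],0],[0.95,[-0.15,-0.15,5.2],0]]'

```text
clock: 12.55
eef_pos: [529.6, 75.3, 105.5]
tcp_rot: [-3.136, -0.02, -0.205]
contact_force: [0.2, 0.3, -0.7]
opening: 0.215
```

```bash
python3 go.py 528.4 75.3 86;python3 - <<'E'
from rig import r
from ov import *
s=r.grab_frame("scene")
crop(s,(330,275),100,100,6,"pics/s7.png")
E
```

```text
t 12.55 p [529.6  75.3 105.5] rot [-3.136 -0.02  -0.205] F [ 0.2  0.3 -0.7] M [ 0.05  0.05 -0.  ] open 0.215 q6 [ 0.14  0.36  1.95 -0.    0.81  1.92]
shift cm [-0.16  0.04  1.95]
pics/s7.png origin 280 225 k 6
```

View pics/s7.png

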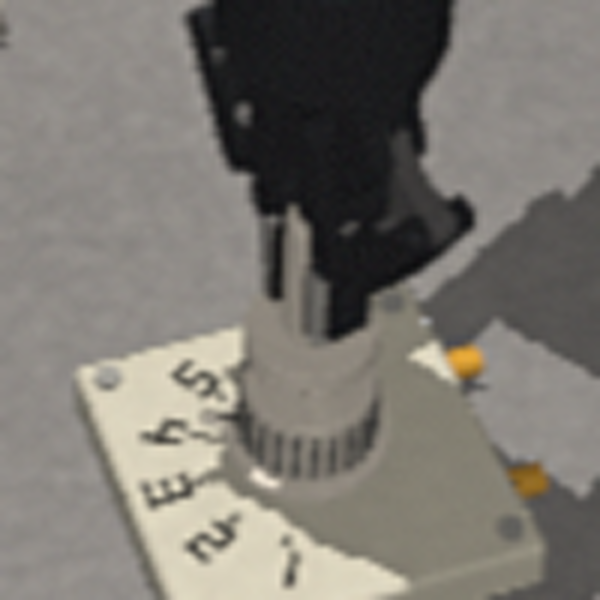

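The foot sits centred over the sleeve in the image: foot x about 246-380, sleeve about 240-380. Pressing down while watching the force.

Request:
drive_tool --moves '[[0.95,[-0.15,0.02,0.6],0],[0.95,[-0.15,0.02,1.1],0],[0.95,[-0.15,0.02,1.5],0],[0.95,[-0.15,0.02,1.5],0],[0.95,[-0.15,0.02,1.5],0],[0.95,[-0.15,0.02,1.5],0]]'

```text
clock: 13.35
eef_pos: [528.8, 75.6, 90.6]
tcp_rot: [-3.136, -0.02, -0.205]
contact_force: [0.8, 0.1, 5.5]
opening: 0.221
```

```bash
python3 go.py 528.4 75.3 86; python3 go.py
```

```text
t 13.35 p [528.8  75.6  90.6] rot [-3.136 -0.02  -0.205] F [0.8 0.1 5.5] M [ 0.04 -0.07  0.  ] open 0.221 q6 [ 0.14  0.39  1.96 -0.    0.78  1.92]
shift cm [-0.04  0.04  0.46]
t 13.35 p [528.8  75.6  90.6] rot [-3.136 -0.02  -0.205] F [0.8 0.1 5.5] M [ 0.04 -0.07  0.  ] open 0.221 q6 [ 0.14  0.39  1.96 -0.    0.78  1.92]
```

Request:
drive_tool --moves '[[0.95,[-0.04,0.02,0.2],0],[0.95,[-0.04,0.02,0.4],0],[0.95,[-0.04,0.02,0.4],0],[0.95,[-0.04,0.02,0.4],0],[0.95,[-0.04,0.02,0.4],0]]'

```text
clock: 13.98
eef_pos: [528.8, 75.6, 87.0]
tcp_rot: [-3.135, -0.021, -0.205]
contact_force: [-0.7, -0.4, 6.7]
opening: 0.219
```

Request:
drive_tool --moves '[[0.95,[0,0,0.1],0],[0.95,[0,0,0.1],0],[0.95,[0,0,0.1],0]]'

```text
clock: 14.35
eef_pos: [528.9, 75.6, 86.3]
tcp_rot: [-3.135, -0.021, -0.205]
contact_force: [-0.8, -0.1, 7.2]
opening: 0.216
```

Request:
drive_tool --moves '[[0.95,[0,0,0.1],0],[0.95,[0,0,0.1],0],[0.95,[0,0,0.1],0]]'

```text
clock: 14.72
eef_pos: [528.9, 75.6, 85.8]
tcp_rot: [-3.135, -0.021, -0.205]
contact_force: [-2.1, -1.0, 10.5]
opening: 0.223
```

```bash
python3 go.py 528.4 75.3 86
```

```text
t 14.72 p [528.9  75.6  85.8] rot [-3.135 -0.021 -0.205] F [-2.1 -1.  10.5] M [-0.1   0.36 -0.07] open 0.223 q6 [ 0.14  0.39  1.96 -0.    0.77  1.92]
shift cm [-0.04  0.04 -0.03]
```

Request:
drive_tool --moves '[[0.95,[0,0,0.1],0],[0.95,[0,0,0.1],0],[0.95,[0,0,0.1],0]]'

```text
clock: 15.1
eef_pos: [529.0, 75.6, 85.6]
tcp_rot: [-3.136, -0.021, -0.205]
contact_force: [-3.5, -0.6, 15.6]
opening: 0.22
```

```bash
python3 go.py 528.4 75.3 86
```

```text
t 15.1 p [529.   75.6  85.6] rot [-3.136 -0.021 -0.205] F [-3.5 -0.6 15.6] M [-0.31  0.65 -0.02] open 0.22 q6 [ 0.14  0.39  1.96 -0.    0.77  1.92]
shift cm [-0.05  0.04 -0.05]
```

Request:
drive_tool --moves '[[0.95,[0,0,0.1],0],[0.95,[0,0,0.1],0],[0.95,[0,0,0.1],0],[0.95,[0,0,0.1],0]]'

```text
clock: 15.6
eef_pos: [529.0, 75.6, 85.5]
tcp_rot: [-3.136, -0.021, -0.205]
contact_force: [-3.6, -1.3, 17.0]
opening: 0.217
```

```bash
python3 go.py; python3 - <<'E'
from rig import r
from ov import *
s=r.grab_frame("scene")
crop(s,(330,285),100,100,6,"pics/s8.png")
E
python3 go.py
```

```text
t 15.6 p [529.   75.6  85.5] rot [-3.136 -0.021 -0.205] F [-3.6 -1.3 17. ] M [-0.34  0.72 -0.01] open 0.217 q6 [ 0.14  0.39  1.96 -0.    0.77  1.92]
pics/s8.png origin 280 235 k 6
t 15.65 p [529.   75.6  85.5] rot [-3.136 -0.021 -0.205] F [-4.8 -0.2 16.2] M [-0.29  0.7   0.02] open 0.212 q6 [ 0.14  0.39  1.96 -0.    0.77  1.92]
```

View pics/s8.png

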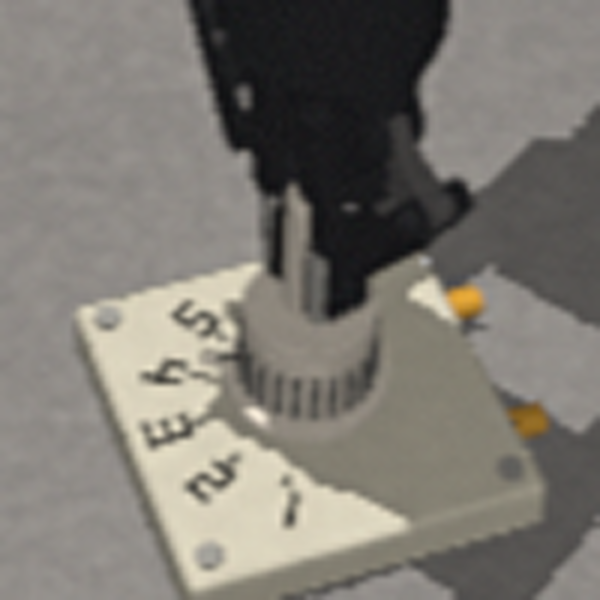

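The foot is flush on the sleeve with no gap, and the tooth is at 4 (crop pixel 210,357). The wrist reads about 17 N against about 8.6 N from the spring, and the reading is steady. Handing in.

```bash
python3 -c "
from rig import r
print(r.sign_off())"; python3 go.py
```

```text
the job is handed in; nothing more can be done
None
the job is handed in; nothing more can be done
```

I turned the sleeve from 3 to 4 and let go of it. Then I gripped the larger white carrier by its stem and pressed it onto the pin until the foot met the sleeve. I handed in at about 15.7 s with it still held there; no verdict is reported.

**Last checks:**
- **Sleeve:** the tooth and line point at 4.
- **Seating:** the foot looks flush and centred in the scene view. The arm's own top-camera view of the stand was blocked, so I could not confirm it from above.
- **Force:** the wrist read 16–17 N upward. About 8.6 N of that is the spring, which leaves roughly 8 N on the stop.
- **Pin:** the tool height puts the pin about 14–14.5 mm down.
- **Tilt:** the tool drifted to about 0.02 rad off vertical, with a small side force of about 4 N. The tilt limit is 0.1 rad.
- **Position:** the two cameras disagreed by about 4 mm on where the stand is, so I used the average. Gripping the sleeve gave little side force, which supports that.

I did not touch anything else on the bench.

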